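# Sort the timber offcuts by length

## Robot

A 6-joint arm with a two-finger parallel gripper is mounted at the origin on a cart in front of the work surface, level with it; the furniture and walls round the work are solid. World frame = base frame: x ahead of the robot, y to its left, z up, the work surface at z = 0. Lengths are in m, angles in rad, forces in N, time in s.
With the tool pointing down it reaches from about 0.375 to 0.825 m from the base axis. Payload 5.5 kg.
Tool frame: the origin (TCP) lies between the finger pads; the fingertips stand 25 mm ahead of it and the grasp point (between the pads) lies 6 mm ahead of it; z points along the fingers, y is the line along which they close (so a half turn about z gives the same grasp; the last joint's range is limited). The gripper opens to 85 mm and grips with 20 to 120 N. Pads are 22 mm wide; open, the fingers measure 114 mm over their backs; the gripper's body (76 mm by 85 mm) begins 54 mm behind the grasp point. The pads swing forward as they close: fully open they stand 13 mm farther back than shut.
Start: joints at [1.35, 0.314, -0.047, 1.21, 0, 1.571], TCP at [0.131, 0.585, 0.256] pointing down, gripper open.
Joint ranges: [-2.67, 2.67], [-0.69, 1.73], [-1.03, 1.25], [-2.08, 2.16], [-1.42, 1.45], [-3.14, 3.14]. Speed limits (rad/s): [2.39, 2.39, 3.01, 3.14, 3.14, 3.14].

## Interface

Orientations are given as a unit quaternion [x, y, z, w].
In Python, from plant import bot gives the robot as it stands. Calls block until the motion is done:
- bot.movep(position, orientation): joint-space move of the TCP to a pose.
- bot.move_l(position, rot=None, vel=0.15, stop_force=None): straight line of the TCP; rot=None keeps the orientation; vel is the mean speed in m/s. With stop_force (N) it stops when the force on the tool has changed by that much, and returns True; else False.
- bot.set_joints(angles): joint-space move.
- bot.release() and bot.clamp(): open the fingers fully, or close them until they stop; the grip force is fixed at half the most.
- bot.dwell(seconds).
- bot.ik(position, orientation): joint angles nearest the present ones, or None.
- bot.capture(name): name is "side" or "top" or "wrist"; returns (picture, depth): 420x560x3 uint8, red, green, blue; 420x560 float32, m along the optical axis (not along the pixel's ray), 0 where there is no reading.
- bot.get_calibration(name): a dict with "fx", "fy", "cx", "cy" (pixels), "world_to_cam" (4x4, takes a point from world to camera coordinates); the wrist camera has in their place "tool_from_camera" (4x4, takes a point from camera to tool coordinates, whose origin is the TCP and whose axes are the flange's). Camera axes: x right, y up, looking along -z (the intrinsics and any distortion apply to the point x, -y, -z); pixel columns grow to the right and rows downward; lengths in m; the calibration is good to about 2 mm. A picture is of the moment at which its call begins: read the wrist's pose just before it. get_calibration takes no time and is no camera call.
A pose or a line that the arm cannot do raises bot.MotionError and nothing moves.
- bot.job_done(): hands the job in; it is judged then, once.
Trained networks look in the newest picture that a camera, given by its name, has taken for a name from the list of things; names that differ only in an ending like _2 or _b are one class to them, and where a whole thing is asked for, a point or a joint stands for the part that bears it (a point fixed in the world has none). Each returns a list of dicts, best first, with "score" (0 to 1); they miss things now and then, are a little off and sometimes report something else, mostly with a low value. They report only what shows in the picture. A call takes as long as a camera call. They do not tell look-alikes from the thing itself.
- bot.spot_in(camera, query): "centre" ([column, row] in pixels, amid what is visible of it).
- bot.trace(camera, query): "mask" (420x560 bool, what is visible of it) and "centre" ([column, row] in pixels, amid what is visible of it).
Readings, each from a call of its own:
- bot.current_time(): time.
- bot.current_qpos(): joint angles.
- bot.current_qd(): joint speeds.
- bot.current_joint_efforts(): joint torques, N m.
- bot.current_tool_pos(): TCP position.
- bot.current_orientation(): TCP orientation.
- bot.current_force(): force on the tool from outside, world axes, zero at the start.
- bot.current_ft_torque(): the same for the moment, N m.
- bot.current_width(): finger opening in m.
- bot.current_gripper_force(): force on a finger pad.
Only numpy, scipy, OpenCV 4.12 (cv2) and the standard library are available. Lean on these libraries where they do the work, as an engineer would, in place of code of your own. Each camera call takes 0.05 s, during which the arm holds its last target. There are 200 camera calls.

## Task

Set the four loose wooden offcuts out on the green sorting board in order of length, one in each white bay: the shortest in the bay next to the red button, then longer and longer to the longest in the bay next to the black button. Each lies flat in the middle of its bay, lengthwise along it, and is let go.

Things in the scene. Friction and masses are not known exactly. Their poses are not given: they have to be found in the camera images.
- offcut_3_center (a point): wooden offcut, the shortest: a stubby reddish-brown block; 60 mm long, 50 mm wide, 40 mm high, lying flat, loose. The point is its centre, half-way up; its y axis runs along its length, x across its width, z up
- offcut_1_center (a point): wooden offcut, the second shortest: a light-brown block; 110 mm long, 45 mm wide, 35 mm high, lying flat, loose. The point is its centre, half-way up; its y axis runs along its length, x across its width, z up
- offcut_2_center (a point): wooden offcut, the second longest: a slim mid-brown square bar; 160 mm long, 30 mm wide, 30 mm high, lying flat, loose. The point is its centre, half-way up; its y axis runs along its length, x across its width, z up
- offcut_4_center (a point): wooden offcut, the longest: a wide, flat light-brown piece; 180 mm long, 60 mm wide, 20 mm high, lying flat, loose. The point is its centre, half-way up; its y axis runs along its length, x across its width, z up
- bay_1: white painted rectangle, 186 x 76 mm, number 1 of four side by side on the fixed green sorting board (200 x 430 mm, 10 mm thick), bay 1 at the robot's left and bay 4 at its right, 95 mm from centre to centre; flat paint with small black ticks at the middle of each edge. Origin: its centre, on the board's top face, 10 mm above the bench; its x axis runs along the rectangle's long side, y across it along the row towards bay 1's end, z up
- bay_2: white painted rectangle, 186 x 76 mm, number 2 of four side by side on the fixed green sorting board (200 x 430 mm, 10 mm thick), bay 1 at the robot's left and bay 4 at its right, 95 mm from centre to centre; flat paint with small black ticks at the middle of each edge. Origin: its centre, on the board's top face, 10 mm above the bench; its x axis runs along the rectangle's long side, y across it along the row towards bay 1's end, z up
- bay_3: white painted rectangle, 186 x 76 mm, number 3 of four side by side on the fixed green sorting board (200 x 430 mm, 10 mm thick), bay 1 at the robot's left and bay 4 at its right, 95 mm from centre to centre; flat paint with small black ticks at the middle of each edge. Origin: its centre, on the board's top face, 10 mm above the bench; its x axis runs along the rectangle's long side, y across it along the row towards bay 1's end, z up
- bay_4: white painted rectangle, 186 x 76 mm, number 4 of four side by side on the fixed green sorting board (200 x 430 mm, 10 mm thick), bay 1 at the robot's left and bay 4 at its right, 95 mm from centre to centre; flat paint with small black ticks at the middle of each edge. Origin: its centre, on the board's top face, 10 mm above the bench; its x axis runs along the rectangle's long side, y across it along the row towards bay 1's end, z up
- red_button: red round button, 24 mm across and 4 mm high, fixed on the sorting board at one end of the row, 54 mm beyond the centre of the end bay; it marks the end for the shortest offcut. The two buttons may be at either end. Origin: centre of its underside, on the board's top face
- black_button: black round button, 24 mm across and 4 mm high, fixed on the sorting board at one end of the row, 54 mm beyond the centre of the end bay; it marks the end for the longest offcut. The two buttons may be at either end. Origin: centre of its underside, on the board's top face
There are look-alikes about, which are no part of the job. What is shaped like the part that bears offcut_1_center but turquoise is not meant.

How it is judged:
By the outcome, as a careful person would: the job done as asked, in the order asked, and still so for the second after the job is handed in, with the robot touching nothing.
It also fails if it takes over 96 s, if anything falls off the work surface, if the arm or the gripper's body presses on something with over 40 N, if the wrist force passes 120 N, or if a joint passes its speed limit or range.

## Working session

There is one attempt and no reset: what is moved stays moved. The work goes in short steps, each a Python script; the robot and the scene stay as the last script left them, time stands still between calls to the robot, and variables do not carry over. Pictures are saved under pics/ and viewed, at most 14 in all, crops included, and the job is handed in when it is done.

```bash
ls && mkdir -p pics && python3 - <<'E'
from plant import bot
import cv2,numpy as np
for n in("top","side"):
    p,d=bot.capture(n); cv2.imwrite(f"pics/{n}0.png",p[:,:,::-1]); np.save(f"pics/{n}0.npy",d)
    c=bot.get_calibration(n); print({k:(np.round(v,3).tolist() if hasattr(v,'__len__') else v) for k,v in c.items()})
print(bot.get_calibration("wrist"), bot.current_orientation(), bot.current_time())
E
```

```text
pics
{'fx': 410.42169918597597, 'fy': 410.42169918597597, 'cx': 279.043084622214, 'cy': 212.29204829087618, 'world_to_cam': [[0.025, -1.0, 0.007, -0.191], [0.981, 0.026, 0.19, -0.533], [-0.191, 0.002, 0.982, -1.442], [0.0, 0.0, 0.0, 1.0]]}
{'fx': 394.3856028468637, 'fy': 394.3856028468637, 'cx': 284.994931171043, 'cy': 206.02339686030425, 'world_to_cam': [[-1.0, -0.023, 0.015, 0.544], [0.023, -0.428, 0.903, -0.132], [-0.014, 0.903, 0.429, -1.067], [0.0, 0.0, 0.0, 1.0]]}
{'fx': 314.49197322200035, 'fy': 314.49197322200035, 'cx': 280.0848463253883, 'cy': 208.85755090355306, 'tool_from_camera': array([[-3.62455384e-04,  9.44325770e-01,  3.29011716e-01,
         8.40331768e-02],
       [ 9.99999428e-01,  6.73418294e-04, -8.31189465e-04,
         7.32081159e-04],
       [-1.00647614e-03,  3.29011227e-01, -9.44325473e-01,
        -1.18195928e-01],
       [ 0.00000000e+00,  0.00000000e+00,  0.00000000e+00,
         1.00000000e+00]])} [ 1.10179857e-01  9.93911375e-01 -7.56409765e-04 -8.01009264e-05] 0.1
```

View pics/top0.png

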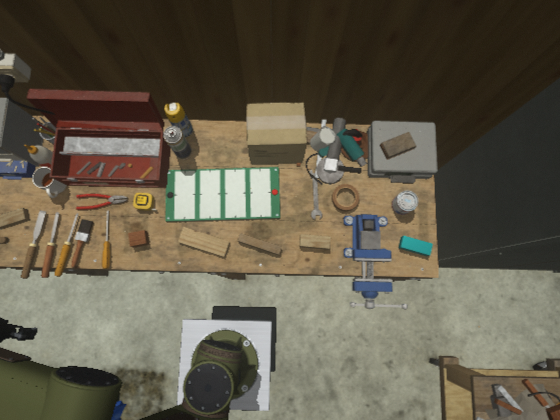

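View pics/side0.png

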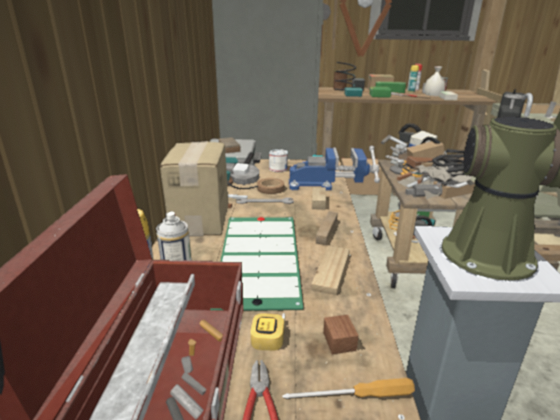

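The top view shows the red button at (274,192), on the robot's right at bay 4, and the black button at (171,195) at bay 1.
- **Offcuts:** 3, stubby reddish, at (138,239); 4, wide and flat, at (204,242); 2, slim bar, at (260,245); 1, light block, at (314,242).
- **Look-alikes:** the turquoise block (416,245), the brown block on the grey case (398,145), and the wood piece at the left edge (12,217).

By the description, I choose the four in the front row.

```bash
cat > h.py <<'E'
from plant import bot
import cv2,numpy as np
from scipy.spatial.transform import Rotation as R
def cam_T(name):
    c=bot.get_calibration(name)
    if name!="wrist": return c,np.linalg.inv(c["world_to_cam"])
    T=np.eye(4); T[:3,:3]=R.from_quat(bot.current_orientation()).as_matrix(); T[:3,3]=bot.current_tool_pos()
    return c,T@c["tool_from_camera"]
def world(px,d,c,T):            # px Nx2, d N depth
    px=np.asarray(px,float).reshape(-1,2)
    x=(px[:,0]-c["cx"])/c["fx"]*d; y=-(px[:,1]-c["cy"])/c["fy"]*d
    return (T@np.c_[x,y,-d,np.ones(len(x))].T).T[:,:3]
def on_plane(px,z,c,T):
    a=world(px,np.ones(len(np.reshape(px,(-1,2)))),c,T)-T[:3,3]
    return T[:3,3]+a*((z-T[2,3])/a[:,2])[:,None]
def rect(P):                    # centre, long, short, yaw of long axis
    (cx,cy),(w,h),a=cv2.minAreaRect((P[:,:2]*1000).astype(np.float32))
    if w<h: w,h,a=h,w,a+90
    return np.array([cx,cy])/1000,w,h,(np.radians(a)+np.pi/2)%np.pi-np.pi/2
def top_face(mask,d,c,T,zt,tol=.007):
    v,u=np.nonzero(mask&(d>0)); P=world(np.c_[u,v],d[v,u],c,T)
    return P[abs(P[:,2]-zt)<tol],np.c_[u,v]
H={1:.035,2:.03,3:.04,4:.02}
def down(yaw):                  # tool y (closing) at world yaw, z down
    y=np.array([np.cos(yaw),np.sin(yaw),0]); z=np.array([0,0,-1.]); x=np.cross(y,z)
    return R.from_matrix(np.c_[x,y,z]).as_quat()
E
python3 - <<'E'
from h import *
p,d=bot.capture("top"); c,T=cam_T("top")
for i in (3,1,2,4):
    for r in bot.trace("top",f"offcut_{i}_center"):
        m=r["mask"]; P,uv=top_face(m,d,c,T,H[i],.012)
        print(i,round(r["score"],2),np.round(r["centre"]),m.sum(),len(P), [np.round(q,3) for q in rect(P)]+[np.median(P[:,2]).round(3)] if len(P)>5 else '')
for q,z in [("bay_1",.01),("red_button",.014),("black_button",.014)]:
    for r in bot.spot_in("top",q): print(q,round(r["score"],2),np.round(r["centre"]),on_plane(r["centre"],z,c,T).round(3))
E
```

```text
3 0.61 [141. 240.] 285 238 [array([0.432, 0.333]), np.float64(59.973), np.float64(51.806), np.float64(-1.362), np.float64(0.04)]
3 0.61 [259. 194.] 905 0 
1 0.81 [312. 243.] 392 377 [array([ 0.438, -0.312]), np.float64(109.927), np.float64(45.565), np.float64(1.504), np.float64(0.035)]
1 0.62 [210. 193.] 1006 0 
1 0.59 [418. 247.] 422 384 [array([ 0.433, -0.68 ]), np.float64(110.696), np.float64(46.333), np.float64(1.301), np.float64(0.035)]
2 0.88 [258. 243.] 374 352 [array([ 0.423, -0.11 ]), np.float64(157.305), np.float64(29.798), np.float64(1.276), np.float64(0.03)]
2 0.45 [315. 245.] 396 369 [array([ 0.438, -0.311]), np.float64(109.501), np.float64(45.902), np.float64(1.508), np.float64(0.035)]
4 0.81 [206. 243.] 810 787 [array([0.428, 0.096]), np.float64(179.834), np.float64(60.348), np.float64(1.288), np.float64(0.02)]
bay_1 0.98 [185. 194.] [[0.607 0.178 0.01 ]]
bay_1 0.89 [207. 196.] [[0.602 0.095 0.01 ]]
bay_1 0.87 [232. 191.] [[0.624 0.003 0.01 ]]
bay_1 0.86 [258. 194.] [[ 0.613 -0.098  0.01 ]]
```

The depth measurements match the given sizes for all four offcuts. Next I'll fit the board and take a close wrist look at the shortest one, plus an enlarged crop of the board and front row.

```bash
cat >> h.py <<'E'
def board(p,c,T):
    hsv=cv2.cvtColor(p,cv2.COLOR_RGB2HSV)
    g=((hsv[...,0]>60)&(hsv[...,0]<90)&(hsv[...,1]>110)&(hsv[...,2]>50)).astype(np.uint8)
    g=cv2.morphologyEx(g,cv2.MORPH_CLOSE,np.ones((3,3)))
    k=max(cv2.findContours(g,cv2.RETR_EXTERNAL,cv2.CHAIN_APPROX_NONE)[0],key=cv2.contourArea)
    return rect(on_plane(k.reshape(-1,2),.01,c,T))
E
python3 - <<'E'
from h import *
p,d=bot.capture("top"); c,T=cam_T("top")
print(board(p,c,T))
cr=cv2.resize(p[160:275,110:350],None,fx=3.2,fy=3.2,interpolation=cv2.INTER_CUBIC)
bot.movep([.43,.333-.04,.26],down(-1.362+np.pi/2))
w,dw=bot.capture("wrist"); c,T=cam_T("wrist")
for r in bot.trace("wrist","offcut_3_center"):
    P,_=top_face(r["mask"],dw,c,T,.04); print(r["score"],r["centre"],len(P),rect(P) if len(P)>5 else '')
cv2.imwrite("pics/crop1.png",cr[:,:,::-1]); cv2.imwrite("pics/w1.png",w[:,:,::-1])
print(bot.current_time())
E
```

```text
(array([ 0.43505051, -0.68371198]), 115.39212036132812, 47.543060302734375, np.float64(1.3311126276360925))
0.9 [290.5, 141.8] 2677 (array([0.43368439, 0.33611786]), 60.185760498046875, 49.960662841796875, np.float64(-1.340978191380993))
2.1917
```

View pics/crop1.png

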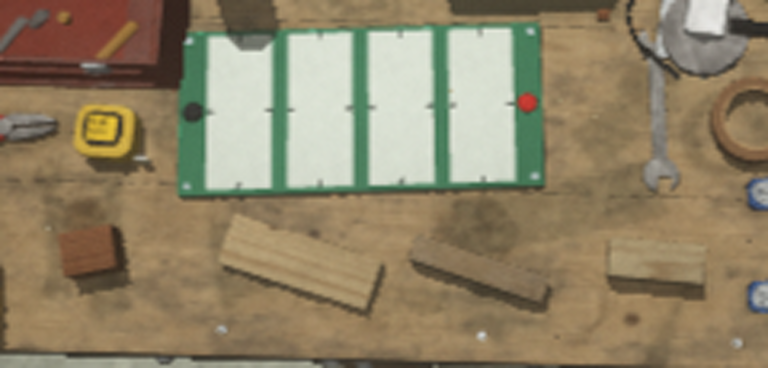

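View pics/w1.png

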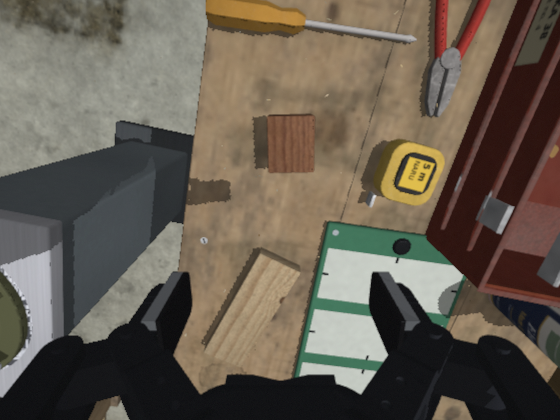

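The crop confirms the four offcuts, with the black button at crop (192,112) and the red at (528,102). The wrist view shows the red-brown block alone at (290,142), with free space around it for the fingers. Next is one wrist look at the board.

```bash
python3 - <<'E'
from h import *
p,d=bot.capture("top"); c,T=cam_T("top"); q=p.copy(); q[:,300:]=0
print("top",board(q,c,T))
for pos in ([.45,.02,.36],[.42,.02,.34],[.42,.02,.3]):
    j=bot.ik(pos,down(-np.pi/2)); print(pos,None if j is None else np.round(j,2))
    if j is not None:
        bot.movep(pos,down(-np.pi/2)); break
w,dw=bot.capture("wrist"); c,T=cam_T("wrist"); print("wrist",board(w,c,T))
for b in("red_button","black_button","bay_1"):
    for r in bot.spot_in("wrist",b): print(b,round(r["score"],2),np.round(r["centre"]),on_plane(r["centre"],.01,c,T).round(4))
cv2.imwrite("pics/w2.png",w[:,:,::-1])
for y in (-.14,.14): print(bot.ik([.61,y,.1],down(np.pi/2)),bot.ik([.61,y,.1],down(-np.pi/2)))
print(bot.current_time())
E
```

```text
top (array([ 0.70516974, -0.14250758]), 0.0, 0.0, np.float64(0.0))
[0.45, 0.02, 0.36] [ 0.04  0.01 -0.18  1.39  0.   -3.1 ]
wrist (array([0.55947357, 0.23405627]), 36.173545837402344, 30.351118087768555, np.float64(0.065893558715719))
red_button 0.67 [417.  28.] [[ 0.6245 -0.1594  0.01  ]]
black_button 0.75 [120.  47.] [[0.6029 0.2357 0.01  ]]
bay_1 0.93 [373.  52.] [[ 0.5957 -0.1033  0.01  ]]
bay_1 0.7 [234.  53.] [[0.5952 0.0832 0.01  ]]
bay_1 0.7 [302.  51.] [[ 0.598 -0.009  0.01 ]]
bay_1 0.59 [162.  54.] [[0.5937 0.1795 0.01  ]]
[-0.22560124  0.46087875 -0.20299244  0.90692513  0.         -0.22560124] [-0.22560124  0.46087875 -0.20299244  0.90692513  0.          2.91599141]
[ 0.22560124  0.46087875 -0.20299244  0.90692513  0.          0.22560124] [ 0.22560124  0.46087875 -0.20299244  0.90692513  0.         -2.91599141]
6.6167
```

View pics/w2.png

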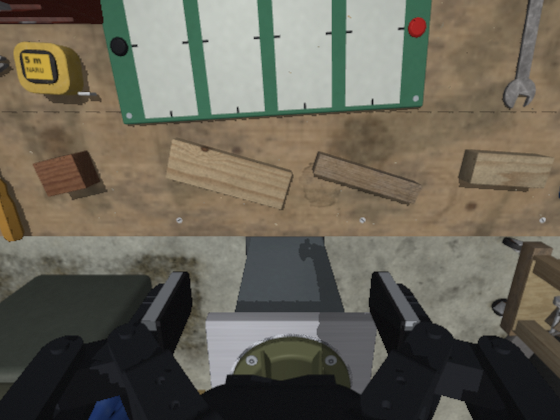

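The wrist view shows all four bays, with the black button at (119,47), the red at (417,28), and the board's far edge cut off. I'll move 8 cm forward and fit the white bays directly; their 186 x 76 mm size is the check.

```bash
cat >> h.py <<'E'
def bays(p,c,T):
    hsv=cv2.cvtColor(p,cv2.COLOR_RGB2HSV)
    g=((hsv[...,1]<45)&(hsv[...,2]>170)).astype(np.uint8)
    out=[]
    for k in cv2.findContours(g,cv2.RETR_EXTERNAL,cv2.CHAIN_APPROX_NONE)[0]:
        if cv2.contourArea(k)<400: continue
        o=rect(on_plane(k.reshape(-1,2),.01,c,T))
        if abs(o[1]-186)<12 and abs(o[2]-76)<10: out.append(o)
    return sorted(out,key=lambda o:-o[0][1])
E
python3 - <<'E'
from h import *
bot.movep([.53,.03,.36],down(-np.pi/2))
w,dw=bot.capture("wrist"); c,T=cam_T("wrist")
for o in bays(w,c,T): print(o)
cv2.imwrite("pics/w3.png",w[:,:,::-1])
hsv=cv2.cvtColor(w,cv2.COLOR_RGB2HSV)
for b in("red_button","black_button"):
    for r in bot.spot_in("wrist",b): print(b,round(r["score"],2),np.round(r["centre"]),on_plane(r["centre"],.014,c,T).round(4))
p,d=bot.capture("top"); np.save("pics/t.npy",w)
c,T=cam_T("top")
for o in bays(p,c,T): print("top",o)
print(bot.current_time())
E
```

```text
(array([0.60548834, 0.18176414]), 184.78530883789062, 74.83898162841797, np.float64(0.055988488640522416))
(array([0.61131573, 0.08658533]), 185.28646850585938, 75.13874816894531, np.float64(0.05662917029739001))
(array([ 0.61659003, -0.00779338]), 184.92086791992188, 73.6683578491211, np.float64(0.05601863229511084))
(array([ 0.62183527, -0.10338206]), 184.538818359375, 74.47032928466797, np.float64(0.05591324601734926))
red_button 0.8 [418.  91.] [[ 0.6269 -0.1591  0.014 ]]
black_button 0.71 [134. 108.] [[0.6035 0.236  0.014 ]]
top (array([ 0.61580029, -0.00929935]), 186.22845458984375, 75.84526062011719, np.float64(0.05027393166889005))
top (array([ 0.62065204, -0.10358028]), 183.49423217773438, 75.9673843383789, np.float64(0.03869724115053219))
7.2333
```

View pics/w3.png

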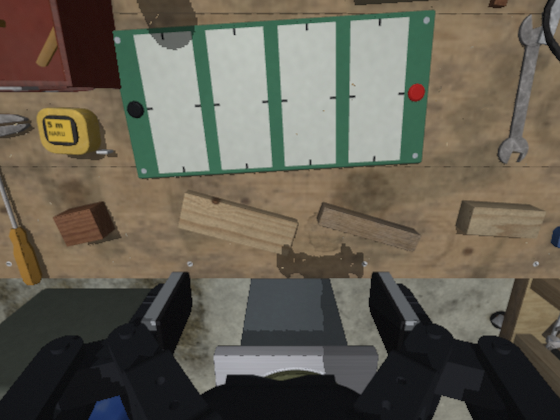

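The wrist view shows the whole board, with the bays fitted to within 2 mm and the top camera agreeing. Next I'll pick the shortest, touching the bench first to learn the tip height, and place it in bay 4.

```bash
cat >> h.py <<'E'
BAY={1:([.6058,.1816]),2:([.6111,.0867]),3:([.6163,-.0081]),4:([.6216,-.1030])}
BY=.056
def pick(xy,yaw,zg,zsafe=.16,probe=False):
    q=down(yaw); bot.release(); bot.movep([*xy,zsafe],q)
    bot.move_l([*xy,.06],vel=.25)
    if probe:
        hit=bot.move_l([*xy,.008],vel=.03,stop_force=5); z=bot.current_tool_pos()[2]
        print("probe",hit,z,bot.current_force()); zg=z+probe
        bot.move_l([*xy,zg],vel=.03)
    else: print("stop",bot.move_l([*xy,zg],vel=.08,stop_force=10))
    bot.clamp(); print("width",bot.current_width(),"F",bot.current_gripper_force(),"z",bot.current_tool_pos()[2])
    bot.move_l([*xy,zsafe],vel=.25); print("lifted width",bot.current_width(),"t",bot.current_time())
    return zg
def place(b,zg,zsafe=.16):
    xy=BAY[b]; bot.movep([*xy,zsafe],down(BY+np.pi/2)); print("at",bot.current_tool_pos())
    bot.move_l([*xy,zg+.03],vel=.2)
    print("touch",bot.move_l([*xy,zg+.0095],vel=.03,stop_force=6),bot.current_tool_pos()[2])
    bot.release(); bot.move_l([*xy,zsafe],vel=.25); print("t",bot.current_time())
E
python3 - <<'E'
from h import *
print("zg",pick([.4337,.3361],.230,None,probe=.012))
E
```

```text
probe True 0.011893702716548774 [-1.46599908 -0.25108307  5.62698591]
width 0.04927712237841932 F 62.10398197174072 z 0.023880465969990133
lifted width 0.04927003703030708 t 15.3333
zg 0.023893702716548774
```

```bash
python3 - <<'E'
from h import *
place(4,.0239)
# offcut 1: look from close before grasp
bot.movep([.438,-.312-.06,.25],down(1.506-np.pi/2)); w,dw=bot.capture("wrist"); c,T=cam_T("wrist")
for r in bot.trace("wrist","offcut_1_center"):
    P,_=top_face(r["mask"],dw,c,T,.035); print(r["score"],r["centre"],len(P),rect(P) if len(P)>5 else '')
cv2.imwrite("pics/w4.png",w[:,:,::-1])
E
```

```text
at [ 0.62135042 -0.10229999  0.1594404 ]
touch True 0.0339104105980159
t 19.6833
0.76 [295.8, 362.1] 496 (array([ 0.44550723, -0.63902197]), 45.0428466796875, 30.044551849365234, np.float64(-0.2508846883875684))
0.75 [278.4, 123.9] 4807 (array([ 0.44068518, -0.31001859]), 109.33505249023438, 44.958621978759766, np.float64(1.5071248056630093))
```

View pics/w4.png

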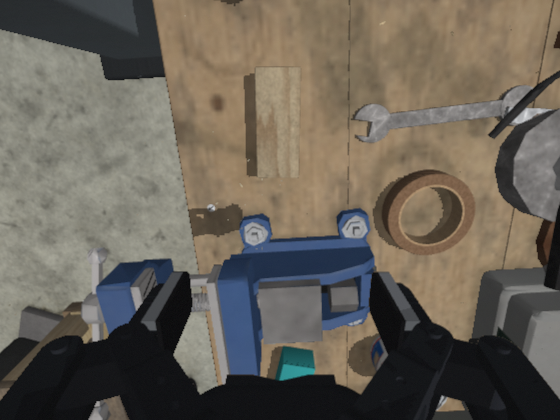

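The wrist view shows the light-brown offcut 1 at (278,124) and the turquoise look-alike beyond the vice at (296,362), so the choice is right. I'll carry on, with the same close check built in for offcut 2.

```bash
cat >> h.py <<'E'
L={1:(110,45),2:(160,30),3:(60,50),4:(180,60)}
def look(i,xy,long_yaw):
    a=long_yaw-np.pi/2; t=np.array([-np.sin(a),np.cos(a)]); xy=np.array(xy)-.04*t
    bot.movep([*xy,.26],down(a)); w,d=bot.capture("wrist"); c,T=cam_T("wrist"); 
    cv2.imwrite(f"pics/look{i}.png",w[:,:,::-1])
    for r in bot.trace("wrist",f"offcut_{i}_center"):
        P,_=top_face(r["mask"],d,c,T,H[i])
        if len(P)<50: continue
        o=rect(P); print(i,r["score"],o)
        if abs(o[1]-L[i][0])<5 and abs(o[2]-L[i][1])<4: return o[0],o[3]
    raise SystemExit("no match")
E
python3 - <<'E'
from h import *
pick([.4407,-.3100],1.507-np.pi/2,.0245); place(3,.0245)
xy,y=look(2,[.425,-.108],1.276)
pick(xy,y-np.pi/2,.026)
E
```

```text
stop False
width 0.043854397897310736 F 61.80813789367676 z 0.02512181237916406
lifted width 0.0443700336399093 t 24.0833
at [ 0.61558062 -0.00887044  0.15906016]
touch True 0.03510165866548564
t 27.8333
2 0.7 (array([ 0.42669394, -0.10665118]), 158.8679656982422, 30.054025650024414, np.float64(1.275292771188031))
stop False
width 0.0290832710404536 F 60.14126121997833 z 0.026400517776316364
lifted width 0.029155143258630774 t 32.4333
```

```bash
python3 - <<'E'
from h import *
place(2,.026)
xy,y=look(4,[.430,.098],1.288)
pick(xy,y-np.pi/2,.0213)
place(1,.0213)
bot.movep([.53,.03,.36],down(-np.pi/2))
w,d=bot.capture("wrist"); c,T=cam_T("wrist"); cv2.imwrite("pics/w5.png",w[:,:,::-1])
for i,b in ((3,4),(1,3),(2,2),(4,1)):
    for r in bot.trace("wrist",f"offcut_{i}_center"):
        P,_=top_face(r["mask"],d,c,T,H[i]+.01)
        if len(P)>50:
            o=rect(P); e=o[0]-BAY[b]; print(i,round(r["score"],2),np.round(e*1000,1),np.round(o[1:3]),round(o[3],3))
print(bot.current_time())
E
```

```text
at [0.6102326  0.08617328 0.15893765]
touch True 0.036467255633949425
t 36.35
4 0.82 (array([0.43030331, 0.09824236]), 179.93313598632812, 60.049400329589844, np.float64(1.2891219009385404))
stop False
width 0.05897833799774957 F 64.8366630077362 z 0.02218350583761053
lifted width 0.05869244726174334 t 41.1167
at [0.60514978 0.18135447 0.15917728]
touch True 0.03225634365609776
t 45.1
3 0.67 [2.1 0.7] [60. 50.] 0.062
1 0.82 [1.6 0.4] [109.  45.] 0.056
1 0.49 [  7.3 -94.2] [60. 50.] 0.057
2 0.67 [3.6 0.6] [160.  30.] 0.056
4 0.74 [ 3.2 -0.1] [180.  61.] 0.06
48.1417
```

View pics/w5.png

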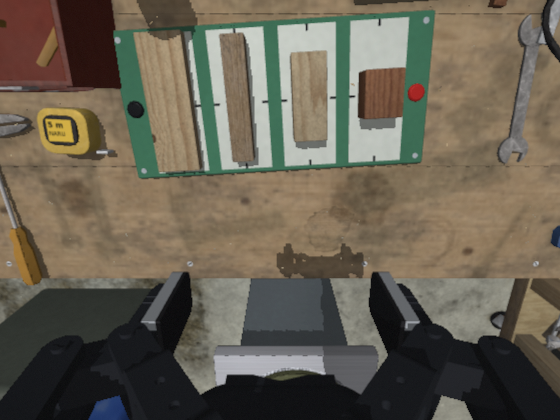

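All four lie in order: reddish block at (382,93) by the red button, then (309,98), (240,98), and the longest at (168,102) by the black button. Offcuts 2 and 4 read about 3 mm off along the bay, and offcut 4 has only 3 mm margin at each end, so I'll check from straight overhead.

```bash
python3 - <<'E'
from h import *
bot.movep([.515,.135,.25],down(-np.pi/2))
w,d=bot.capture("wrist"); c,T=cam_T("wrist")
for i,b in ((2,2),(4,1)):
    for r in bot.trace("wrist",f"offcut_{i}_center"):
        P,_=top_face(r["mask"],d,c,T,H[i]+.01)
        if len(P)>50:
            o=rect(P); print(i,np.round((o[0]-BAY[b])*1000,1),np.round(o[1:3]),round(o[3],3))
cv2.imwrite("pics/w6.png",cv2.resize(w[0:240,120:460],None,fx=2.3,fy=2.3,interpolation=cv2.INTER_CUBIC)[:,:,::-1])
# bay-end paint edges (front/back) beside offcut 2, in world
for b in (2,1):
  u=np.array([np.cos(BY),np.sin(BY)]);v=np.array([-u[1],u[0]])
  for off in ((-.026,.026) if b==2 else (-.0345,.0345)):
    s=np.arange(-.115,.115,.0005); Q=np.array(BAY[b])+s[:,None]*u+off*v
    X=(np.linalg.inv(T)@np.c_[Q,np.full(len(Q),.01),np.ones(len(Q))].T).T
    px=np.c_[c["cx"]-c["fx"]*X[:,0]/X[:,2],c["cy"]+c["fy"]*X[:,1]/X[:,2]].astype(np.float32)
    sat=cv2.remap(cv2.cvtColor(w,cv2.COLOR_RGB2HSV)[...,1],px[:,0],px[:,1],cv2.INTER_LINEAR).ravel()
    k=np.nonzero(sat<60)[0]; print(b,off,"white from/to mm",s[k[0]]*1e3,s[k[-1]]*1e3)
E
```

```text
4 [ 0. -0.] [172.  60.] 0.055
2 -0.026 white from/to mm -97.99999999999999 114.5000000000002
2 0.026 white from/to mm -98.99999999999999 114.5000000000002
1 -0.0345 white from/to mm -91.99999999999999 114.5000000000002
1 0.0345 white from/to mm -91.99999999999999 114.5000000000002
```

View pics/w6.png

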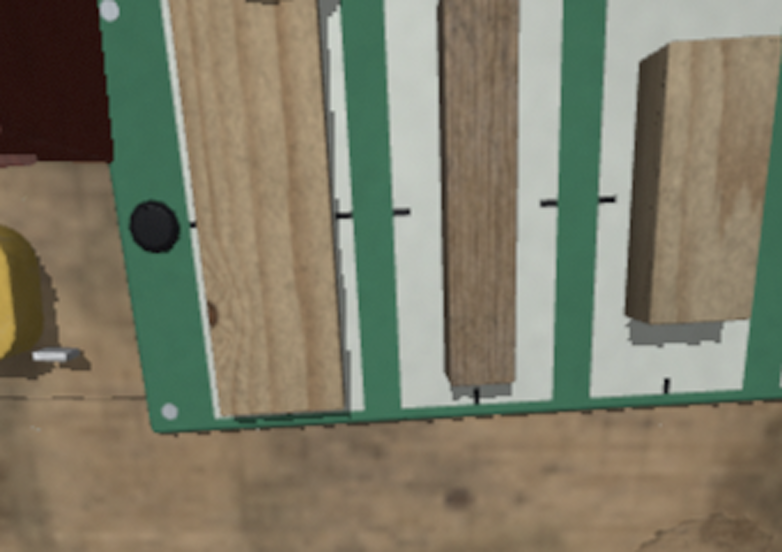

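The view shows the near ends: offcut 4 ends at the bay's lower edge and its far end is outside the frame. Measured this way its near end is 6–7 mm inside, which confirms a shift of about +3.5 mm. That fits a wrist-calibration bias doubling between look and placing. I'll regrasp offcuts 4 and 2 and nudge them back.

```bash
python3 - <<'E'
from h import *
u=np.array([np.cos(BY),np.sin(BY)])
for b,zc,s in ((1,.0320,.0033),(2,.0363,.0036)):
    A=np.array(BAY[b]); B=A-s*u
    bot.movep([*A,.12],down(BY+np.pi/2)); bot.move_l([*A,.07],vel=.2)
    print(bot.move_l([*A,zc],vel=.06,stop_force=10)); bot.clamp(); print(bot.current_width())
    bot.move_l([*A,zc+.008],vel=.05); bot.move_l([*B,zc+.008],vel=.03)
    print(bot.move_l([*B,zc-.0005],vel=.03,stop_force=6),bot.current_tool_pos()); bot.release(); bot.move_l([*B,.16],vel=.25)
    print(bot.current_time())
bot.movep([.53,.03,.36],down(-np.pi/2))
w,d=bot.capture("wrist"); c,T=cam_T("wrist"); cv2.imwrite("pics/w7.png",w[:,:,::-1])
for i,b in ((3,4),(1,3),(2,2),(4,1)):
    for r in bot.trace("wrist",f"offcut_{i}_center"):
        P,_=top_face(r["mask"],d,c,T,H[i]+.01)
        if len(P)>50:
            o=rect(P); e=o[0]-BAY[b]; print(i,round(r["score"],2),np.round(e*1000,1),np.round(o[1:3]),round(o[3],3))
print(bot.current_time())
E
```

```text
False
0.05902648437862757
True [0.60284258 0.18153358 0.03279438]
55.05
False
0.029176298300379128
True [0.60801774 0.08656444 0.03674445]
59.3167
3 0.81 [1.9 1. ] [60. 50.] 0.057
1 0.76 [2.2 0.5] [110.  45.] 0.056
2 0.75 [0.2 0.3] [160.  30.] 0.056
4 0.9 [-0.3  0.3] [180.  61.] 0.056
4 0.54 [  17.  -259.2] [59.  2.] 0.043
62.2417
```

View pics/w7.png

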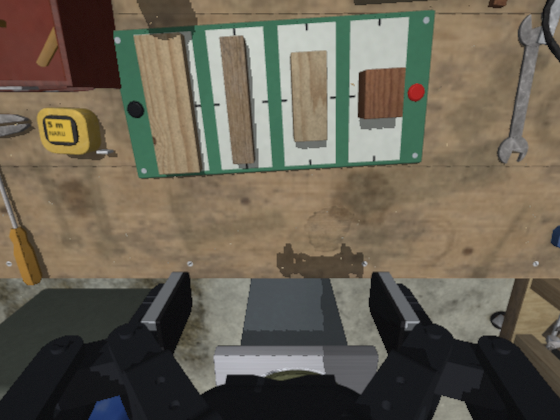

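All four lie flat, in order and aligned with their bays: (382,93), (309,98), (238,100), (167,103). Offcuts 2 and 4 are within 0.5 mm of centre, 1 and 3 within about 2 mm, and the gripper is clear.

```bash
python3 -c "
from plant import bot
print(bot.job_done())"
```

```text
the job is handed in; nothing more can be done
None
```

The job is handed in: the four offcuts lie flat in their bays, shortest by the red button (bay 4) to longest by the black button (bay 1), all measured within about 2 mm of centre, at about 62 s on the robot's clock; no verdict came back.

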